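# Tap-test the fired pots in order

## Task

Tap-test the three fired pots that stand upside down on the tap gauges: with the fingertips, tap lightly down on the upturned foot of the terracotta pot, then of the white bowl, then of the blue beaker, each just enough that the plate under it sinks about half a centimetre to one centimetre, never down to its stop. Do not touch the grey-brown unfired pot; lift, tip or shift nothing, and leave everything else on the table where it is.

Things in the scene. Friction and masses are not known exactly. Their poses are not given: they have to be found in the camera images.
- terracotta_pot: orange-brown terracotta pot, rim diameter 76, tapering to a flat foot of diameter 52, height 80 mm; it stands loose and upside down, mouth down and closed flat foot up, in the middle of its gauge's plate, about 0.18 kg. Origin: centre of its rim, resting on the plate; z up
- terracotta_pot_foot (a point): centre of the flat upturned foot of the terracotta pot, the highest point of it, 80 mm above its origin (130 mm above the table before the tap)
- plate_terracotta (a joint): how far the plate under the terracotta pot has sunk, in m: 0 at the start (plate top 50 mm above the table), 0.020 at its bottom stop. A downward push of about 2 to 3.5 N on the pot starts it sinking with nearly constant resistance; it stays as deep as it was pushed and does not spring back. A light tap leaves it 0.003 to 0.016 deep
- plate_terracotta_top (a point): centre of the upper face of the plate under the terracotta pot, on which the pot rests; it sinks with the plate. z up. The gauge is fixed to the table: black base of diameter 92 and height 22, brass stem, round aluminium plate of diameter 88, thickness 6
- white_bowl: white glazed bowl, rim diameter 80, foot diameter 50, height 60 mm; it stands loose and upside down, mouth down and closed flat foot up, in the middle of its gauge's plate, about 0.18 kg. Origin: centre of its rim, resting on the plate; z up
- white_bowl_foot (a point): centre of the flat upturned foot of the white bowl, the highest point of it, 60 mm above its origin (110 mm above the table before the tap)
- plate_white (a joint): how far the plate under the white bowl has sunk, in m: 0 at the start (plate top 50 mm above the table), 0.020 at its bottom stop. A downward push of about 2 to 3.5 N on the pot starts it sinking with nearly constant resistance; it stays as deep as it was pushed and does not spring back. A light tap leaves it 0.003 to 0.016 deep
- plate_white_top (a point): centre of the upper face of the plate under the white bowl, on which the pot rests; it sinks with the plate. z up. The gauge is fixed to the table: black base of diameter 92 and height 22, brass stem, round aluminium plate of diameter 88, thickness 6
- blue_beaker: blue glazed beaker, diameter 66, foot diameter 52, height 100 mm; it stands loose and upside down, mouth down and closed flat foot up, in the middle of its gauge's plate, about 0.18 kg. Origin: centre of its rim, resting on the plate; z up
- blue_beaker_foot (a point): centre of the flat upturned foot of the blue beaker, the highest point of it, 100 mm above its origin (150 mm above the table before the tap)
- plate_blue (a joint): how far the plate under the blue beaker has sunk, in m: 0 at the start (plate top 50 mm above the table), 0.020 at its bottom stop. A downward push of about 2 to 3.5 N on the pot starts it sinking with nearly constant resistance; it stays as deep as it was pushed and does not spring back. A light tap leaves it 0.003 to 0.016 deep
- plate_blue_top (a point): centre of the upper face of the plate under the blue beaker, on which the pot rests; it sinks with the plate. z up. The gauge is fixed to the table: black base of diameter 92 and height 22, brass stem, round aluminium plate of diameter 88, thickness 6
- raw_pot: dull grey-brown unfired (raw clay) pot, widest diameter 76, foot diameter 52, height 75 mm; it stands loose and upside down, mouth down and closed flat foot up, in the middle of its gauge's plate, about 0.18 kg (fragile: not to be touched). Origin: centre of its rim, resting on the plate; z up
- raw_pot_foot (a point): centre of the flat upturned foot of the raw pot, the highest point of it, 75 mm above its origin (125 mm above the table before the tap)
- plate_raw (a joint): how far the plate under the raw pot has sunk, in m: 0 at the start (plate top 50 mm above the table), 0.020 at its bottom stop. A downward push of about 2 to 3.5 N on the pot starts it sinking with nearly constant resistance; it stays as deep as it was pushed and does not spring back. A light tap leaves it 0.003 to 0.016 deep
- plate_raw_top (a point): centre of the upper face of the plate under the raw pot, on which the pot rests; it sinks with the plate. z up. The gauge is fixed to the table: black base of diameter 92 and height 22, brass stem, round aluminium plate of diameter 88, thickness 6
- stamp_case: bystander: small yellow plastic case, 75 x 55 x 35 high; origin centre of underside (mm)
- rolling_pin: bystander: wooden rolling pin, 380 long along its y axis, barrel diameter 44; origin under its middle, on the table (mm)
- spray_bottle: bystander: green spray bottle with white head, diameter 68, height 190; origin centre of underside (mm)
- mug: bystander: white mug, diameter 74, height 85, handle towards its +y; origin centre of underside (mm)
- knife: bystander: wooden-handled clay spatula, 190 long, lying along its x axis; origin near its middle, on its underside (mm)
- water_bowl: bystander: ochre bowl, diameter 100, height 45; origin centre of underside (mm)
Not all that is in view belongs to the job. What is shaped like the white_bowl but green or red is not meant.

How it is judged (in metres and radians):
On the way, in this order (a step that is already met when the one before it is completed fails the run):
1. the terracotta pot has been tapped with the fingers: its plate has sunk more than 3 mm (value of joint plate_terracotta above 0.003 m), for 0.05 s.
2. the white bowl has been tapped with the fingers: its plate has sunk more than 3 mm (value of joint plate_white above 0.003 m), for 0.05 s.
3. the blue beaker has been tapped with the fingers: its plate has sunk more than 3 mm (value of joint plate_blue above 0.003 m), for 0.05 s.
At the end, for the whole second after the job is handed in: The terracotta, white and blue pots' plates have sunk 3 to 16 mm, the unfired pot's under 2 mm; all four pots rest still and upright (0.06 rad) on their plates (3 mm), within 12 mm of the middle; no bystander has moved over 15 mm (horizontal distance between terracotta_pot and plate_terracotta_top below 0.012 m and z of terracotta_pot in the frame of plate_terracotta_top below 0.003 m and angle between each of terracotta_pot, white_bowl, blue_beaker, raw_pot's own z axis and vertical below 0.06 rad and linear speed of each of terracotta_pot, white_bowl, blue_beaker, raw_pot below 0.02 m/s and value of joint plate_terracotta between 0.003 and 0.016 m and horizontal distance between white_bowl and plate_white_top below 0.012 m and z of white_bowl in the frame of plate_white_top below 0.003 m and value of joint plate_white between 0.003 and 0.016 m and horizontal distance between blue_beaker and plate_blue_top below 0.012 m and z of blue_beaker in the frame of plate_blue_top below 0.003 m and value of joint plate_blue between 0.003 and 0.016 m and horizontal distance between raw_pot and plate_raw_top below 0.012 m and z of raw_pot in the frame of plate_raw_top below 0.003 m and value of joint plate_raw below 0.002 m and distance of each of stamp_case, rolling_pin, spray_bottle, mug, knife, water_bowl from where it was at the start of the episode below 0.015 m); the robot touches nothing.
It fails at once if a pot is lifted (more than 6 mm off its plate), pushed more than 12 mm off the middle of its plate, or tipped ((horizontal distance between terracotta_pot and plate_terracotta_top above 0.012 m or z of terracotta_pot in the frame of plate_terracotta_top above 0.006 m or angle between terracotta_pot's own z axis and vertical above 0.2 rad) or (horizontal distance between white_bowl and plate_white_top above 0.012 m or z of white_bowl in the frame of plate_white_top above 0.006 m or angle between white_bowl's own z axis and vertical above 0.2 rad) or (horizontal distance between blue_beaker and plate_blue_top above 0.012 m or z of blue_beaker in the frame of plate_blue_top above 0.006 m or angle between blue_beaker's own z axis and vertical above 0.2 rad) or (horizontal distance between raw_pot and plate_raw_top above 0.012 m or z of raw_pot in the frame of plate_raw_top above 0.006 m or angle between raw_pot's own z axis and vertical above 0.2 rad)).
It fails at once if a fired pot is tapped too hard (its plate sinks past 16 mm, or over 20 N) ((value of joint plate_terracotta above 0.016 m or contact force between the fingers and terracotta_pot above 20 N) or (value of joint plate_white above 0.016 m or contact force between the fingers and white_bowl above 20 N) or (value of joint plate_blue above 0.016 m or contact force between the fingers and blue_beaker above 20 N)).
It fails at once if a fired pot is touched with the arm or the hand's body instead of the fingers (contact force between the arm and terracotta_pot above 0.5 N or contact force between the arm and white_bowl above 0.5 N or contact force between the arm and blue_beaker above 0.5 N).
It fails at once if the unfired pot is touched or its plate pushed down (contact force between any of the fingers, the arm and raw_pot above 0.3 N or value of joint plate_raw above 0.002 m).
It fails at once if a bystander is moved more than 15 mm (distance of any of stamp_case, rolling_pin, spray_bottle, mug, knife, water_bowl from where it was at the start of the episode above 0.015 m).
It also fails if it takes over 48 s, if anything falls off the work surface, if the arm or the gripper's body presses on something with over 40 N, if the wrist force passes 120 N, or if a joint passes its speed limit or range.

## Robot

A 7-joint arm with a two-finger parallel gripper is mounted at the origin on the work surface. World frame = base frame: x ahead of the robot, y to its left, z up, the work surface at z = 0. Lengths are in m, angles in degrees, forces in N, time in s.
With the tool pointing down it reaches from about 0.35 to 0.9 m from the base axis. Payload 19.9 kg.
Tool frame: the origin (TCP) lies on the centre line of the jaws, within the pads' length; the fingertips stand 14 mm ahead of it and the grasp point (between the pads) lies 5 mm behind it (env.finger_overhang is the z of the fingertips in the tool frame, in m); z points along the fingers, y is the direction in which the jaws open and shut (so a half turn about z gives the same grasp; the last joint's range is limited). The gripper opens to 85 mm and grips with 20 to 120 N. Pads are 22 mm wide; open, the fingers measure 114 mm over their backs; the gripper's body (76 mm by 85 mm) begins 54 mm behind the grasp point. The pads swing forward as they close: fully open they stand 13 mm farther back than shut.
Start: joints at [-78.696, 23.915, -0.59, 92.452, 0.269, 63.638, -3.037], TCP at [0.148, 0.607, 0.217] pointing down, gripper open.
Joint ranges: [-161.28, 161.28], [-22.2, 115.67], [-73.04, 71.86], [3.21, 147.25], [-68.34, 248.33], [10.77, 114.83], [-161.83, 161.83]. Speed limits (degrees/s): [108.29, 108.29, 136.94, 136.94, 172.46, 172.46, 172.46].

## Interface

Orientations are given as a 3x3 rotation matrix whose columns are the frame's x, y, z axes.
In Python, from plant import env gives the robot as it stands. The module is installed in compiled form; this text tells all that it offers.
- The arm moves only by the tool move_arm, never from a script. Its argument "commands" is a list that holds one entry, the list of rows, each a list of 5 numbers: the closure, from 0 (fully open) to 1 (shut), then the shift along the tool's x, y, z in mm, then the turn about the tool's z in rad. A call has 1 to 10 rows; each row is the pose to reach, as a shift and turn from the pose commanded when the call began, along the tool's axes at that moment; what a row does not reach only later rows make up. A row lasts 1/8 s, in which the tool goes at most 62.5 mm and 10.7 degrees, less where a joint would pass 70% of its speed; a pose out of reach is approached as far as the arm can. A call with a gripper value outside its range is refused whole. The fingers move at their own pace and stop on an object; the grip force is fixed at half the most. Time passes only in rows, so rows that repeat a pose let the fingers close. It gives the time, the measured TCP pose, the force and the opening at its end, in the units of the state.
- env.sense(): the state, without advancing time (a new reading comes with each control period).
- env.read_camera(name): name is "scene" or "side" or "wrist"; returns a dict with "img" (384x512x3 uint8, red, green, blue), "camera_matrix" (3x3 intrinsics, pixels), "dist_coeffs" ([k1, k2, p1, p2, k3] as OpenCV has them; the pictures are not rectified), "R" (3x3) and "t" (3): a world point X has camera coordinates R X + t; the wrist camera has in their place "mount" (4x4, takes a point from camera to tool coordinates, whose origin is the TCP and whose axes are the flange's). Camera axes: x right, y down, z forward; pixel columns grow to the right and rows downward; lengths in m; the calibration is good to about 2 mm. A picture is of the moment at which its call begins: read the wrist's pose just before it. There is no depth.
- env.hand_in(): hands the job in, once; it reports no verdict.
The state is a dict: "t": time; "joint_pos": joint angles; "dq": joint speeds; "joint_torque": joint torques, N m; "tool_pos": TCP position; "eef_rot": TCP orientation; "ft_force": force on the tool from outside, world axes, zero at the start; "torque": the same for the moment, N m; "gripper_width": finger opening in m.
Only numpy, scipy, OpenCV 4.12 (cv2) and the standard library are available. Lean on these libraries where they do the work, as an engineer would, in place of code of your own. Each camera call takes 0.05 s, during which the arm holds its last target.

## Working session

There is one attempt and no reset: what is moved stays moved. The work goes in short steps, Python scripts to look and compute and a tool call to move; the robot and the scene stay as the last step left them, time stands still between calls to the robot, and variables do not carry over. Pictures are saved under pics/ and viewed, and the job is handed in when it is done.

Besides the shell and the picture viewer there is one more tool, called after ">>>" by a JSON object that holds its "fn" and its "kwargs", one argument or row to a line. move_arm: Moves the arm, as the interface text tells. Its arguments: {"type":"object","properties":{"commands":{"type":"array"}},"required":["commands"]}

```bash
mkdir -p pics
cat > h.py <<'E'
import numpy as np,cv2
from plant import env
def snap(n,f):
    s=env.sense(); c=env.read_camera(n); cv2.imwrite('pics/'+f,c['img'][:,:,::-1]); np.savez('pics/'+f[:-4]+'.npz',pos=s['tool_pos'],rot=s['eef_rot'],**c); return s,c
E
python3 - <<'E'
from h import *
s=env.sense(); print({k:np.round(v,3).tolist() for k,v in s.items()}, env.finger_overhang)
for n in ['scene','side','wrist']:
    s,c=snap(n,n+'0.png'); print(n,[ (k,np.round(c[k],3).tolist()) for k in c if k!='img'])
E
```

```text
{'t': 0.0, 'joint_pos': [-78.694, 23.949, -0.591, 92.487, 0.27, 63.638, -3.036], 'dq': [-0.019, 0.073, -0.101, 0.004, -0.034, 0.023, 0.044], 'joint_torque': [0.001, -86.447, 0.679, -43.489, 0.019, 0.008, 0.0], 'tool_pos': [0.148, 0.607, 0.216], 'eef_rot': [[-0.972, 0.237, -0.0], [0.237, 0.972, -0.001], [-0.0, -0.001, -1.0]], 'ft_force': [0.402, 0.263, 0.429], 'torque': [-0.004, -0.04, 0.02], 'gripper_width': 0.086} 0.014
scene [('camera_matrix', [[500.003, 0.0, 255.498], [0.0, 500.003, 190.901], [0.0, 0.0, 1.0]]), ('dist_coeffs', [-0.214, 0.0, 0.0, 0.0, 0.0]), ('R', [[-0.204, 0.979, 0.009], [0.635, 0.139, -0.76], [-0.745, -0.15, -0.65]]), ('t', [0.051, -0.242, 2.117])]
side [('camera_matrix', [[365.984, 0.0, 250.24], [0.0, 365.984, 192.153], [0.0, 0.0, 1.0]]), ('dist_coeffs', [-0.1, 0.0, 0.0, 0.0, 0.0]), ('R', [[0.997, -0.08, 0.013], [-0.041, -0.637, -0.77], [0.07, 0.767, -0.638]]), ('t', [-0.513, 0.149, 1.237])]
wrist [('camera_matrix', [[340.152, 0.0, 261.245], [0.0, 340.152, 193.839], [0.0, 0.0, 1.0]]), ('dist_coeffs', [-0.005, 0.0, 0.0, 0.0, 0.0]), ('mount', [[0.0, -0.953, -0.302, 0.077], [1.0, 0.0, 0.0, 0.001], [-0.0, -0.302, 0.953, -0.159], [0.0, 0.0, 0.0, 1.0]])]
```

View pics/scene0.png

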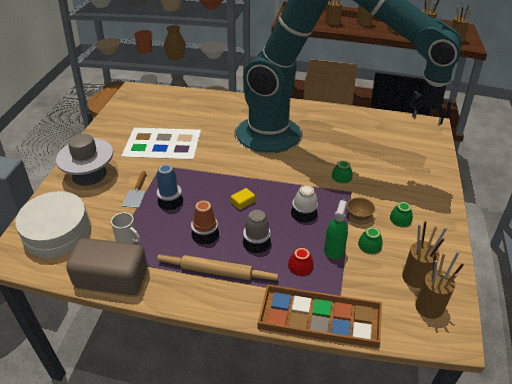

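View pics/side0.png

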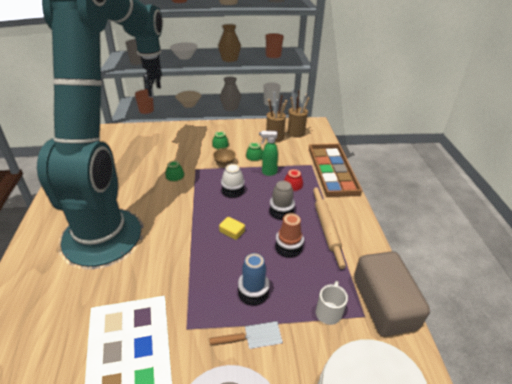

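View pics/wrist0.png

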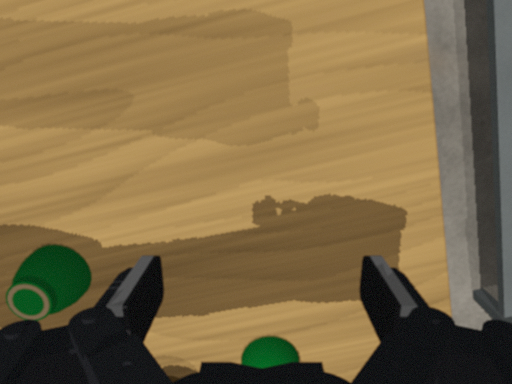

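The scene view shows these candidates:
- **Terracotta pot:** about (204,215).
- **White bowl:** about (305,198), on a gauge. Its lookalikes are green at (342,172), (402,213) and (371,239), and red at (301,262).
- **Blue beaker:** about (167,182).
- **Raw pot:** about (257,227), grey-brown and not to be touched.

The mug at (124,228) is white but stands off the gauges. Next I'll check close crops.

Run:
```python
from h import *
a=cv2.imread('pics/scene0.png')[155:255,140:340]; b=cv2.imread('pics/side0.png')[155:305,200:330]
cv2.imwrite('pics/c1.png',cv2.resize(a,None,fx=4,fy=4,interpolation=2)); cv2.imwrite('pics/c2.png',cv2.resize(b,None,fx=4,fy=4,interpolation=2))
```

```text
(no output)
```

View pics/c1.png

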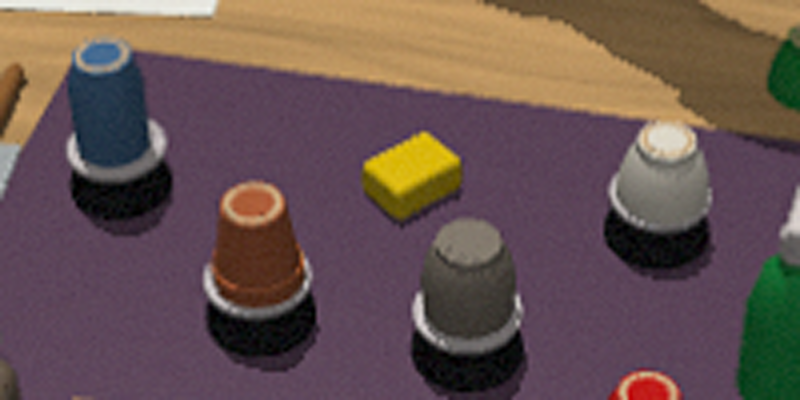

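View pics/c2.png

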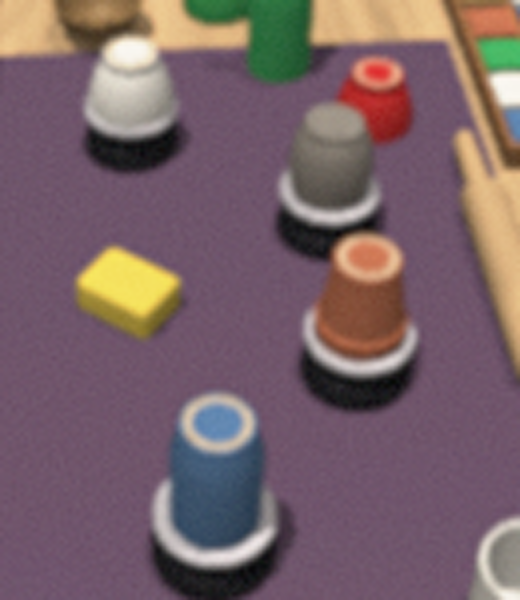

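The crops show all four pots clearly. Foot centres in crop 1 are terracotta (253,203), white (667,140), blue (103,56) and raw (469,241). Next I'll cast rays onto the foot planes from both views.

```bash
cat >> h.py <<'E'
def ray(c,uv):
    p=cv2.undistortPoints(np.array([[uv]],float),c['camera_matrix'],c['dist_coeffs'])[0,0]
    d=np.array([p[0],p[1],1.])
    if 'R' in c: return -c['R'].T@c['t'], c['R'].T@d
    T=np.eye(4);T[:3,:3]=c['rot'];T[:3,3]=c['pos'];T=T@c['mount']
    return T[:3,3],T[:3,:3]@d
def onz(c,uv,z):
    o,d=ray(c,uv); return o+d*(z-o[2])/d[2]
def tri(c1,u1,c2,u2):
    A=[];b=[]
    for c,u in((c1,u1),(c2,u2)):
        o,d=ray(c,u);d/=np.linalg.norm(d);P=np.eye(3)-np.outer(d,d);A.append(P);b.append(P@o)
    return np.linalg.lstsq(np.vstack(A),np.hstack(b),rcond=None)[0]
E
python3 - <<'E'
from h import *
s=dict(np.load('pics/scene0.npz'));s={k:s[k] for k in s}; d=dict(np.load('pics/side0.npz'))
P={'terra':((253,203),(368,257),.13),'white':((667,140),(131,53),.11),'blue':((103,56),(218,423),.15),'raw':((469,241),(335,121),.125)}
for k,(a,b,z) in P.items():
    a=(140+a[0]/4-.4,155+a[1]/4-.4);b=(200+b[0]/4-.4,155+b[1]/4-.4)
    print(k,onz(s,a,z).round(4),onz(d,b,z).round(4),tri(s,a,d,b).round(4))
sp=(342,207);print('spray head',onz(s,sp,.185)); print(onz(d,(268,136),.185))
E
```

```text
terra [ 0.6296 -0.0921  0.13  ] [ 0.633  -0.0942  0.13  ] [ 0.632  -0.0927  0.1304]
white [0.4592 0.2165 0.11  ] [0.4631 0.2124 0.11  ] [0.4619 0.2156 0.1098]
blue [ 0.4995 -0.2623  0.15  ] [ 0.5014 -0.2662  0.15  ] [ 0.5004 -0.2636  0.1489]
raw [0.6306 0.0825 0.125 ] [0.634  0.0807 0.125 ] [0.6331 0.0819 0.1256]
spray head [0.60546813 0.33838357 0.185     ]
[0.604907  0.3080101 0.185    ]
```

Both views agree to about 3 mm. I'll start towards the terracotta pot with the gripper shutting and the tool raised.

>>> {"fn": "move_arm", "kwargs": {
  "commands": [
    [[1,0,0,-25,0],[1,-15,-13,-45,0],[1,-45,-40,-50,0],[1,-78,-69,-50,0],[1,-114,-101,-50,0],[1,-150,-133,-50,0],[1,-186,-165,-50,0],[1,-222,-198,-50,0],[1,-258,-230,-50,0],[1,-290,-258,-50,0]]
  ]
}}

```text
t: 1.4
tool_pos: [0.3693, 0.2863, 0.2667]
eef_rot: [[-0.971, 0.237, 0.0], [0.237, 0.971, -0.0], [-0.0, 0.0, -1.0]]
ft_force: [-0.2, 0.4, 0.2]
gripper_width: -0.0001
```

```bash
cat >> h.py <<'E'
F={'terra':(.6315,-.093,.13),'white':(.461,.215,.11),'blue':(.5005,-.264,.15)}
def todo(k):
    s=env.sense(); d=np.array(F[k])-s['tool_pos']; print(k,'t',s['t'],'pos',s['tool_pos'].round(4),'w',round(float(s['gripper_width']),4),'tool shift mm',(1000*s['eef_rot'].T@d).round(1),'F',np.round(s['ft_force'],2),'z',s['eef_rot'][:,2].round(3), s['joint_pos'].round(0))
E
python3 -c "
from h import *
todo('terra')"
```

```text
terra t 1.4 pos [0.3693 0.2863 0.2667] w -0.0001 tool shift mm [-344.6 -306.4  136.7] F [-0.21  0.37  0.21] z [ 0. -0. -1.] [-54.   5.  13. 111.  -1.  65.  36.]
```

>>> {"fn": "move_arm", "kwargs": {
  "commands": [
    [[1,-35,-31,0,0],[1,-75,-67,0,0],[1,-115,-102,0,0],[1,-155,-138,0,0],[1,-195,-173,0,0],[1,-235,-209,0,0],[1,-275,-244,10,0],[1,-315,-280,20,0],[1,-335,-298,30,0],[1,-345,-306,40,0]]
  ]
}}

```text
t: 2.65
tool_pos: [0.6316, -0.0923, 0.2258]
eef_rot: [[-0.971, 0.238, -0.001], [0.238, 0.971, -0.001], [0.001, -0.001, -1.0]]
ft_force: [-0.7, 0.6, 0.5]
gripper_width: 0.0
```

>>> {"fn": "move_arm", "kwargs": {
  "commands": [
    [[1,0,0,0,0],[1,0,0,0,0]]
  ]
}}

```text
t: 2.9
tool_pos: [0.6313, -0.0896, 0.2272]
eef_rot: [[-0.972, 0.235, 0.0], [0.235, 0.972, 0.0], [-0.0, 0.001, -1.0]]
ft_force: [-0.4, 0.1, -0.1]
gripper_width: 0.0001
```

```bash
python3 -c "
from h import *
snap('wrist','w1.png');todo('terra')
snap('side','s1.png');snap('scene','sc1.png')
a=cv2.imread('pics/w1.png');b=cv2.imread('pics/s1.png')[130:330,180:380];c=cv2.imread('pics/sc1.png')[110:260,130:330]
cv2.imwrite('pics/j1.png',np.hstack([cv2.resize(b,(390,390)),cv2.resize(c,(400,390))]))
"
```

```text
terra t 2.95 pos [ 0.6313 -0.0897  0.2273] w 0.0003 tool shift mm [-0.9 -3.3 97.3] F [0.06 0.18 0.93] z [ 0.001  0.001 -1.   ] [-16.  27.  29.  91. -14.  66.  93.]
```

View pics/w1.png

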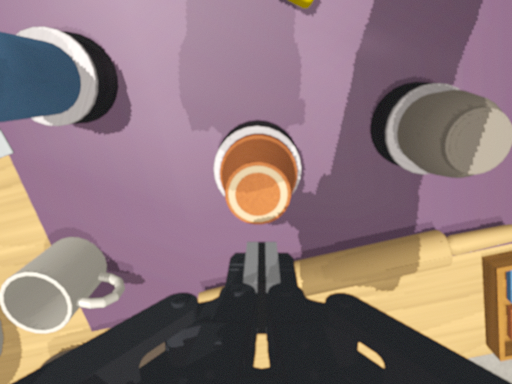

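View pics/j1.png

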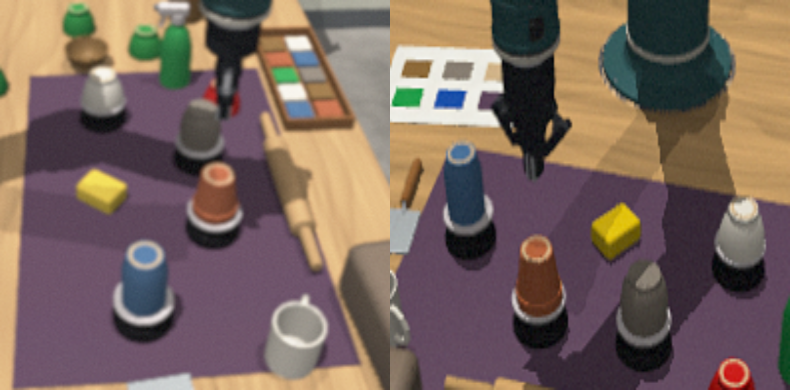

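The wrist picture shows the terracotta foot at about (258,191), just ahead of the shut fingertips at (262,245). The raw pot is off to the right at (480,140).

```bash
python3 -c "
from h import *
c=dict(np.load('pics/w1.npz'))
print(onz(c,(258,192),.13)); print('raw',onz(c,(479,140),.125),'blue?')"
```

```text
[ 0.63324289 -0.09211814  0.13      ]
raw [0.63406848 0.08276949 0.125     ] blue?
```

>>> {"fn": "move_arm", "kwargs": {
  "commands": [
    [[1,0,-2,15,0],[1,0,-3,35,0],[1,0,-3,52,0],[1,0,-3,64,0],[1,0,-3,70,0],[1,0,-3,72,0],[1,0,-3,72,0],[1,0,-3,72,0]]
  ]
}}

```text
t: 4.05
tool_pos: [0.6309, -0.0939, 0.1552]
eef_rot: [[-0.972, 0.237, 0.001], [0.237, 0.972, -0.0], [-0.001, 0.0, -1.0]]
ft_force: [1.2, -0.9, -0.2]
gripper_width: 0.0004
```

```bash
python3 -c "
from h import *
todo('terra')"
```

```text
terra t 4.05 pos [ 0.6309 -0.0939  0.1552] w 0.0004 tool shift mm [-0.3  1.  25.2] F [ 1.15 -0.94 -0.18] z [ 0.001 -0.    -1.   ] [-14.  31.  28.  95. -16.  58.  95.]
```

>>> {"fn": "move_arm", "kwargs": {
  "commands": [
    [[1,0,0,4,0],[1,0,0,7,0],[1,0,0,9,0],[1,0,0,11,0],[1,0,0,12,0],[1,0,0,13,0]]
  ]
}}

```text
t: 4.8
tool_pos: [0.6307, -0.0939, 0.1417]
eef_rot: [[-0.972, 0.236, 0.0], [0.236, 0.972, -0.0], [-0.0, -0.0, -1.0]]
ft_force: [0.6, 0.9, -0.4]
gripper_width: -0.0004
```

```bash
python3 -c "
from h import *
todo('terra')
snap('side','s2.png');snap('wrist','w2.png')
b=cv2.imread('pics/s2.png')[190:265,250:335]
cv2.imwrite('pics/j2.png',np.hstack([cv2.resize(b,(400,353),interpolation=2),cv2.resize(cv2.imread('pics/s0.png' if 0 else 'pics/side0.png')[190:265,250:335],(400,353),interpolation=2)]))"
```

```text
terra t 4.8 pos [ 0.6307 -0.0939  0.1417] w -0.0004 tool shift mm [-0.5  1.  11.7] F [ 0.62  0.87 -0.35] z [ 0. -0. -1.] [-14.  32.  28.  95. -17.  57.  95.]
```

View pics/j2.png

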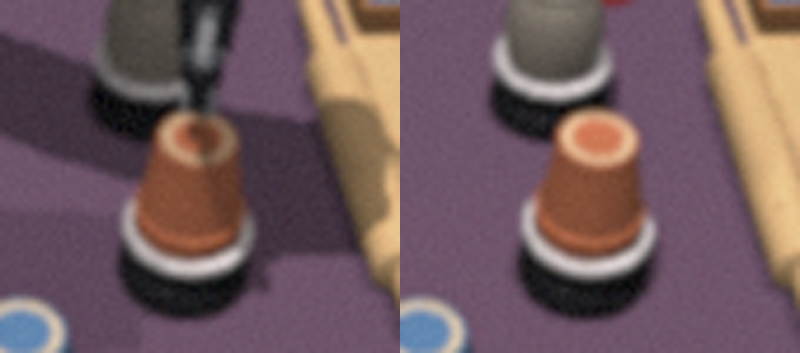

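The fingertips are over the foot, right at its surface, and there is no clear force yet. I'll go on in small steps.

>>> {"fn": "move_arm", "kwargs": {
  "commands": [
    [[1,0,0,1,0],[1,0,0,2,0],[1,0,0,3,0]]
  ]
}}

```text
t: 5.28
tool_pos: [0.6307, -0.0939, 0.1386]
eef_rot: [[-0.972, 0.237, 0.0], [0.237, 0.972, -0.0], [-0.0, -0.0, -1.0]]
ft_force: [0.3, -0.6, -0.3]
gripper_width: 0.0002
```

>>> {"fn": "move_arm", "kwargs": {
  "commands": [
    [[1,0,0,1,0],[1,0,0,2,0]]
  ]
}}

```text
t: 5.52
tool_pos: [0.6307, -0.0939, 0.1367]
eef_rot: [[-0.972, 0.237, 0.0], [0.237, 0.972, -0.0], [-0.0, -0.0, -1.0]]
ft_force: [-0.1, 0.5, 0.4]
gripper_width: 0.0003
```

```bash
python3 -c "
from h import *
todo('terra')
snap('side','s3.png')
b=cv2.imread('pics/s3.png')[190:265,250:335]
cv2.imwrite('pics/j3.png',np.hstack([cv2.resize(b,(400,353),interpolation=2),cv2.resize(cv2.imread('pics/s0.png' if 0 else 'pics/side0.png')[190:265,250:335],(400,353),interpolation=2)]))"
```

```text
terra t 5.525 pos [ 0.6307 -0.0939  0.1367] w 0.0003 tool shift mm [-0.6  1.1  6.7] F [-0.06  0.51  0.45] z [ 0. -0. -1.] [-14.  32.  27.  95. -17.  57.  96.]
```

View pics/j3.png

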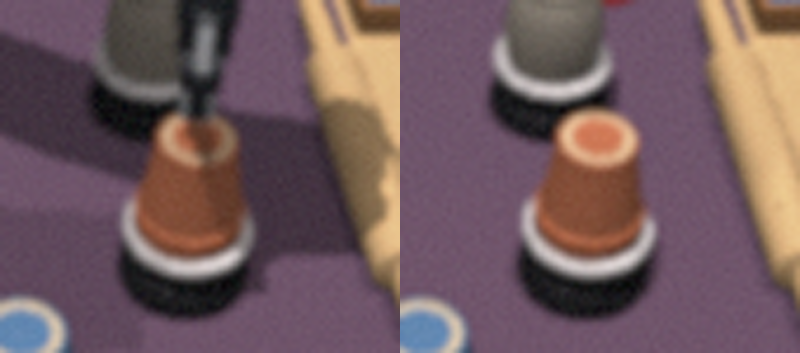

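```bash
python3 -c "
from h import *
snap('wrist','w3.png');snap('scene','sc3.png')
f=lambda n,r,c:cv2.resize(cv2.imread('pics/'+n)[r:r+40,c:c+40],(390,390),interpolation=cv2.INTER_NEAREST)
cv2.imwrite('pics/j4.png',np.hstack([f('s2.png',195,270),f('s3.png',195,270)]))
cv2.imwrite('pics/j5.png',np.hstack([f('sc3.png',180,182),cv2.resize(cv2.imread('pics/w3.png')[140:340,160:360],(390,390))]))
d=dict(np.load('pics/s3.npz'));s=dict(np.load('pics/sc3.npz'))
for nm,c in(('side',d),('scene',s)):
  for z in(.1227,.15): 
    print(nm,z,cv2.projectPoints(np.array([[.6307,-.0939,z]]),cv2.Rodrigues(c['R'])[0],c['t'],c['camera_matrix'],c['dist_coeffs'])[0].ravel())
"
```

```text
side 0.1227 [290.6390941  220.52090735]
side 0.15 [291.39351068 214.07333287]
scene 0.1227 [202.35404024 207.20079013]
scene 0.15 [201.81980744 200.76954103]
```

View pics/j4.png

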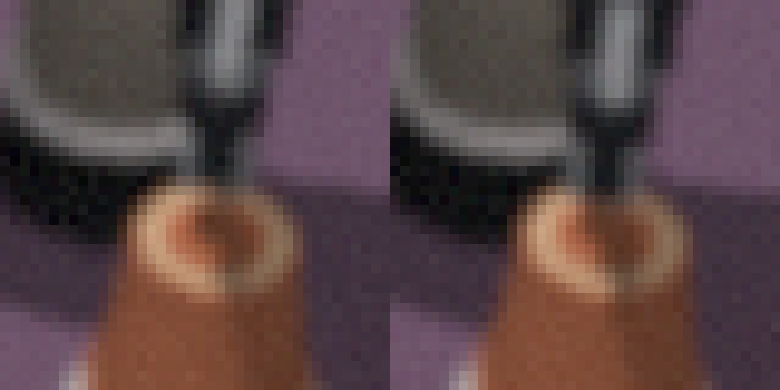

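View pics/j5.png

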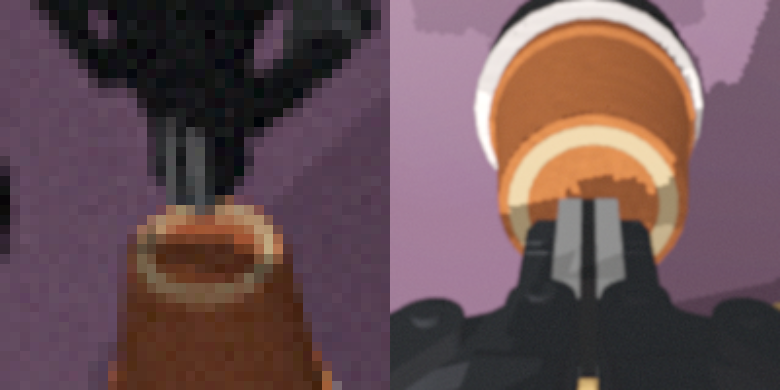

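```bash
python3 -c "
from h import *
d=dict(np.load('pics/s3.npz'));s=dict(np.load('pics/sc3.npz'))
print(tri(s,(202,201.7),d,(292.3,215)), tri(s,(202,202.5),d,(292.3,216)))
todo('terra')
w=dict(np.load('pics/w3.npz'))
import numpy as np
o=np.linalg.inv(w['mount'])
for z in(-.01,0,.014):
  p=o@np.array([0,0,z,1]); print(z,(w['camera_matrix']@(p[:3]/p[2]))[:2])
print('obs tip', 160+588/1.95-390/1.95,140+195/1.95)
"
```

```text
[ 0.63295197 -0.09374549  0.14700573] [ 0.63303082 -0.0941395   0.14341341]
terra t 5.675 pos [ 0.6307 -0.0938  0.1367] w -0.0 tool shift mm [-0.6  1.   6.7] F [-0.58  0.68  0.3 ] z [-0. -0. -1.] [-14.  32.  27.  95. -17.  57.  96.]
-0.01 [260.12420769 252.46236354]
0 [260.18296367 243.40418714]
0.014 [260.25523893 232.26179885]
obs tip 261.53846153846155 240.0
```

No contact yet: the force is about zero. Both outside views put the tip near z = 0.145, higher than the nominal overhang suggests. I'll descend slowly and watch the force.

>>> {"fn": "move_arm", "kwargs": {
  "commands": [
    [[1,0,0,1,0],[1,0,0,2,0],[1,0,0,3,0],[1,0,0,4,0]]
  ]
}}

```text
t: 6.18
tool_pos: [0.6307, -0.0939, 0.1327]
eef_rot: [[-0.972, 0.237, 0.0], [0.237, 0.972, -0.0], [-0.0, -0.0, -1.0]]
ft_force: [-0.2, -0.4, -0.7]
gripper_width: 0.0002
```

```bash
cat >> h.py <<'E'
def pair(tag,r,c,rs,cs):
    snap('side','s'+tag+'.png');snap('scene','sc'+tag+'.png')
    f=lambda n,r,c:cv2.resize(cv2.imread('pics/'+n)[r:r+50,c:c+50],(390,390),interpolation=cv2.INTER_NEAREST)
    cv2.imwrite('pics/p'+tag+'.png',np.hstack([f('s'+tag+'.png',r,c),f('sc'+tag+'.png',rs,cs)]))
E
python3 -c "
from h import *
todo('terra');pair('4',195,265,190,180)"
```

```text
terra t 6.175 pos [ 0.6307 -0.0939  0.1327] w 0.0002 tool shift mm [-0.6  1.   2.7] F [-0.17 -0.42 -0.75] z [ 0. -0. -1.] [-14.  32.  27.  96. -17.  56.  96.]
```

View pics/p4.png

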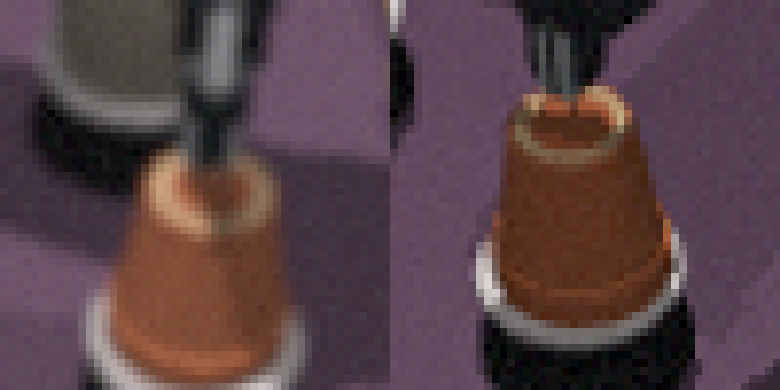

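>>> {"fn": "move_arm", "kwargs": {
  "commands": [
    [[1,0,0,1,0],[1,0,0,2,0],[1,0,0,3,0],[1,0,0,4,0]]
  ]
}}

```text
t: 6.78
tool_pos: [0.6307, -0.0939, 0.1286]
eef_rot: [[-0.972, 0.237, -0.0], [0.237, 0.972, -0.0], [0.0, -0.0, -1.0]]
ft_force: [0.2, 1.4, -0.9]
gripper_width: 0.0001
```

>>> {"fn": "move_arm", "kwargs": {
  "commands": [
    [[1,0,0,1,0],[1,0,0,2,0]]
  ]
}}

```text
t: 7.02
tool_pos: [0.6307, -0.0939, 0.1266]
eef_rot: [[-0.972, 0.237, -0.0], [0.237, 0.972, -0.0], [0.0, -0.0, -1.0]]
ft_force: [-1.4, -0.2, 0.3]
gripper_width: -0.0001
```

```bash
python3 -c "
from h import *
todo('terra');pair('5',195,265,190,180)"
```

```text
terra t 7.025 pos [ 0.6307 -0.0939  0.1266] w -0.0001 tool shift mm [-0.6  1.  -3.4] F [-1.44 -0.19  0.28] z [-0. -0. -1.] [-14.  33.  27.  96. -17.  56.  96.]
```

View pics/p5.png

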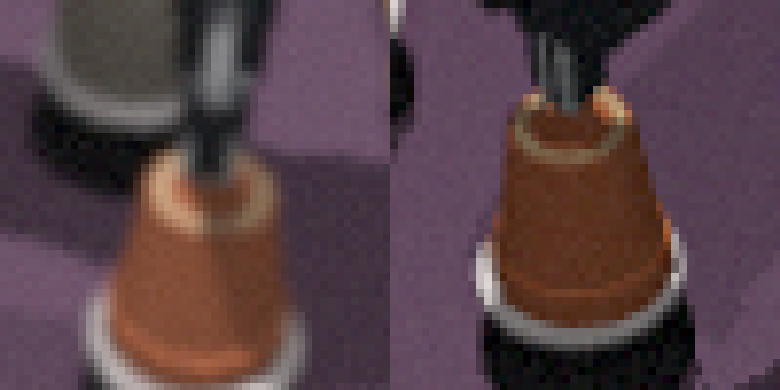

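>>> {"fn": "move_arm", "kwargs": {
  "commands": [
    [[1,0,0,1,0],[1,0,0,2,0],[1,0,0,3,0],[1,0,0,4,0]]
  ]
}}

```text
t: 7.62
tool_pos: [0.6307, -0.0939, 0.1227]
eef_rot: [[-0.972, 0.237, 0.0], [0.237, 0.972, -0.0], [-0.0, -0.0, -1.0]]
ft_force: [-0.7, -0.3, 0.5]
gripper_width: -0.0
```

>>> {"fn": "move_arm", "kwargs": {
  "commands": [
    [[1,0,0,1,0],[1,0,0,2,0]]
  ]
}}

```text
t: 7.88
tool_pos: [0.6307, -0.0939, 0.1207]
eef_rot: [[-0.972, 0.237, 0.0], [0.237, 0.972, -0.0], [-0.0, -0.0, -1.0]]
ft_force: [0.6, -0.2, 0.2]
gripper_width: -0.0002
```

```bash
python3 -c "
from h import *
todo('terra');pair('6',195,265,190,180)"
```

```text
terra t 7.875 pos [ 0.6307 -0.0939  0.1207] w -0.0002 tool shift mm [-0.6  1.  -9.3] F [ 0.59 -0.18  0.19] z [ 0. -0. -1.] [-14.  33.  27.  96. -18.  55.  96.]
```

View pics/p6.png

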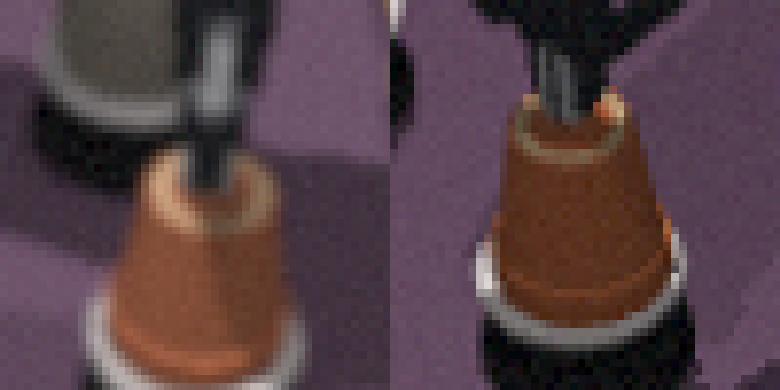

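>>> {"fn": "move_arm", "kwargs": {
  "commands": [
    [[1,0,0,1,0],[1,0,0,2,0],[1,0,0,3,0]]
  ]
}}

```text
t: 8.35
tool_pos: [0.6307, -0.0939, 0.1177]
eef_rot: [[-0.972, 0.237, 0.0], [0.237, 0.972, -0.0], [-0.0, -0.0, -1.0]]
ft_force: [0.0, 0.7, -0.3]
gripper_width: 0.0003
```

>>> {"fn": "move_arm", "kwargs": {
  "commands": [
    [[1,0,0,1,0],[1,0,0,2,0]]
  ]
}}

```text
t: 8.6
tool_pos: [0.6307, -0.0939, 0.1157]
eef_rot: [[-0.972, 0.237, 0.0], [0.237, 0.972, -0.0], [-0.0, -0.0, -1.0]]
ft_force: [0.5, 0.5, 0.3]
gripper_width: -0.0002
```

```bash
python3 -c "
from h import *
todo('terra');pair('7',195,265,190,180)"
```

```text
terra t 8.6 pos [ 0.6307 -0.0939  0.1157] w -0.0002 tool shift mm [ -0.6   1.  -14.3] F [0.55 0.49 0.34] z [ 0. -0. -1.] [-14.  34.  27.  96. -18.  54.  96.]
```

View pics/p7.png

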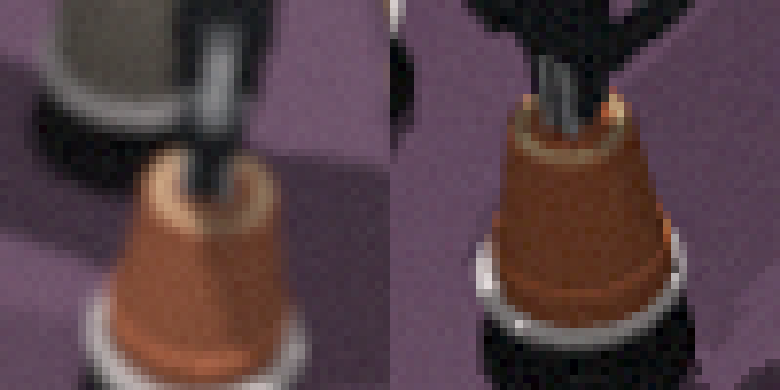

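>>> {"fn": "move_arm", "kwargs": {
  "commands": [
    [[1,0,0,1,0],[1,0,0,2,0]]
  ]
}}

```text
t: 8.95
tool_pos: [0.6307, -0.0939, 0.1138]
eef_rot: [[-0.972, 0.236, 0.0], [0.236, 0.972, -0.0], [-0.0, -0.0, -1.0]]
ft_force: [-0.9, -0.3, 2.3]
gripper_width: -0.0003
```

>>> {"fn": "move_arm", "kwargs": {
  "commands": [
    [[1,0,0,1,0],[1,0,0,2,0]]
  ]
}}

```text
t: 9.2
tool_pos: [0.6307, -0.0939, 0.1117]
eef_rot: [[-0.972, 0.237, 0.0], [0.237, 0.972, -0.0], [-0.0, -0.0, -1.0]]
ft_force: [-0.1, 0.2, 2.9]
gripper_width: -0.0002
```

```bash
python3 -c "
from h import *
todo('terra');pair('8',195,265,190,180)"
```

```text
terra t 9.2 pos [ 0.6307 -0.0939  0.1117] w -0.0002 tool shift mm [ -0.5   1.  -18.3] F [-0.07  0.22  2.87] z [ 0. -0. -1.] [-13.  34.  27.  96. -18.  54.  96.]
```

View pics/p8.png

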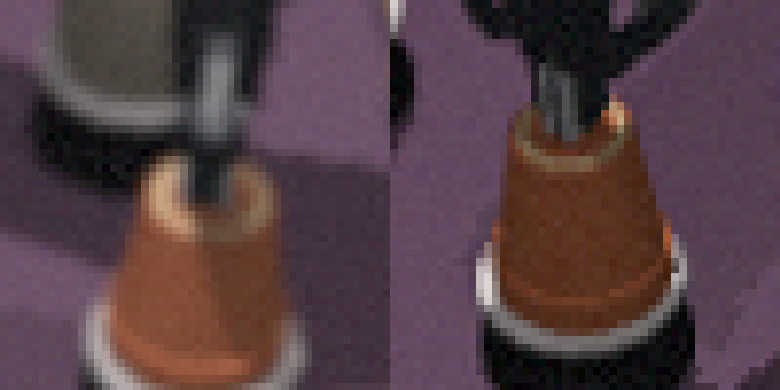

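Contact: the force rose to 2.9 N and the pot has visibly sunk a few mm. Contact came at a TCP height of about 0.115, so the shut tips sit about 15 mm above the TCP. I'll push 4.5 mm more.

>>> {"fn": "move_arm", "kwargs": {
  "commands": [
    [[1,0,0,1,0],[1,0,0,2,0],[1,0,0,3,0],[1,0,0,4.5,0],[1,0,0,4.5,0]]
  ]
}}

```text
t: 9.93
tool_pos: [0.6306, -0.0939, 0.107]
eef_rot: [[-0.972, 0.237, -0.0], [0.237, 0.972, -0.0], [0.0, -0.0, -1.0]]
ft_force: [-0.9, -0.9, 0.0]
gripper_width: -0.0002
```

```bash
python3 -c "
from h import *
todo('terra');pair('9',195,265,190,180)"
```

```text
terra t 9.925 pos [ 0.6306 -0.0939  0.107 ] w -0.0002 tool shift mm [ -0.7   1.1 -23. ] F [-0.86 -0.85  0.03] z [-0. -0. -1.] [-13.  34.  27.  96. -18.  54.  96.]
```

>>> {"fn": "move_arm", "kwargs": {
  "commands": [
    [[1,0,0,-4,0],[1,0,0,-15,0],[1,0,0,-35,0],[1,0,0,-65,0],[1,0,0,-95,0],[1,0,0,-105,0]]
  ]
}}

```text
t: 10.78
tool_pos: [0.6315, -0.0941, 0.2154]
eef_rot: [[-0.972, 0.237, 0.004], [0.237, 0.972, -0.0], [-0.004, 0.001, -1.0]]
ft_force: [-0.7, 0.5, -1.6]
gripper_width: -0.0002
```

```bash
python3 -c "
from h import *
todo('terra');todo('white');pair('10',195,265,190,180)
f=lambda n,r,c,w=60:cv2.resize(cv2.imread('pics/'+n)[r:r+w,c:c+w],(390,390),interpolation=cv2.INTER_NEAREST)
cv2.imwrite('pics/q.png',np.hstack([f('scene0.png',190,175),f('sc10.png',190,175)]))"
```

```text
terra t 10.775 pos [ 0.6315 -0.0941  0.2154] w -0.0002 tool shift mm [ 0.6  1.  85.4] F [-0.71  0.55 -1.56] z [ 0.004 -0.    -1.   ] [-15.  28.  29.  91. -14.  65.  94.]
white t 10.775 pos [ 0.6315 -0.0941  0.2154] w -0.0002 tool shift mm [239.2 259.9 104.7] F [-0.71  0.55 -1.56] z [ 0.004 -0.    -1.   ] [-15.  28.  29.  91. -14.  65.  94.]
```

View pics/q.png

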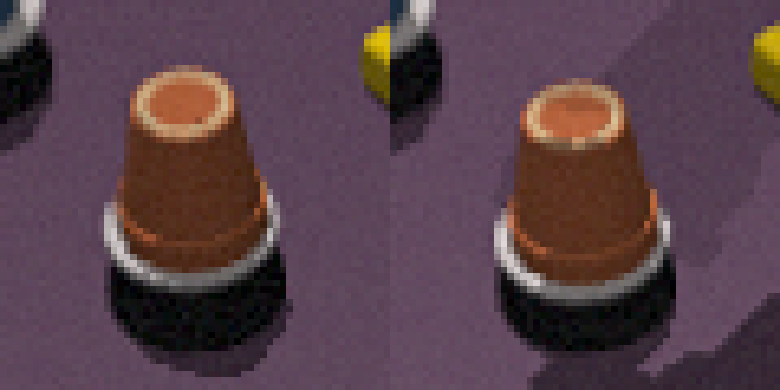

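The terracotta plate is down about 8 mm (the foot moved 1.9 px in the scene view) and the pot stands upright and centred. Next is the white bowl.

>>> {"fn": "move_arm", "kwargs": {
  "commands": [
    [[1,15,16,-10,0],[1,43,47,-15,0],[1,76,82,-15,0],[1,109,118,-15,0],[1,142,154,-15,0],[1,175,190,-15,0],[1,205,223,-5,0],[1,225,245,15,0],[1,236,257,35,0],[1,239,260,50,0]]
  ]
}}

```text
t: 12.12
tool_pos: [0.459, 0.2158, 0.1608]
eef_rot: [[-0.972, 0.235, -0.001], [0.235, 0.972, -0.001], [0.001, -0.001, -1.0]]
ft_force: [0.4, -0.3, 0.8]
gripper_width: 0.0
```

>>> {"fn": "move_arm", "kwargs": {
  "commands": [
    [[1,0,0,0,0],[1,0,0,0,0]]
  ]
}}

```text
t: 12.38
tool_pos: [0.4606, 0.2146, 0.1627]
eef_rot: [[-0.971, 0.238, 0.001], [0.238, 0.971, -0.0], [-0.001, 0.0, -1.0]]
ft_force: [-0.4, -0.7, 0.5]
gripper_width: 0.0002
```

```bash
python3 -c "
from h import *
todo('white');pair('11',145,207,165,282);snap('wrist','w4.png')"
```

```text
white t 12.375 pos [0.4606 0.2146 0.1627] w 0.0002 tool shift mm [-0.2  0.5 52.7] F [-0.38 -0.73  0.46] z [ 0.001 -0.    -1.   ] [-47.  16.  22. 113.  -8.  52.  55.]
```

View pics/p11.png

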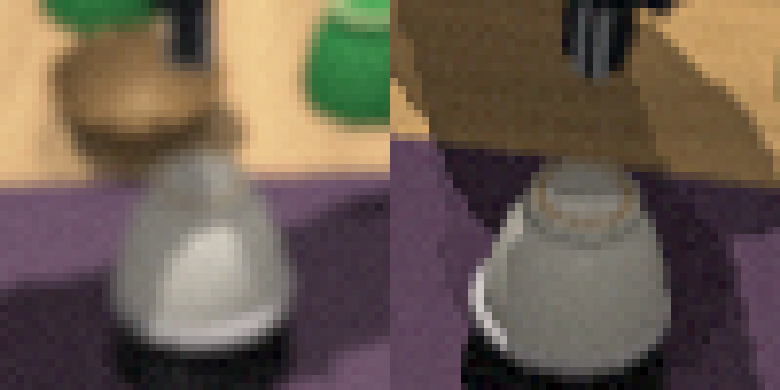

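View pics/w4.png

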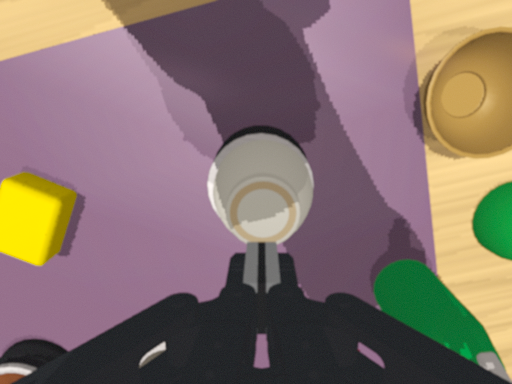

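The fingertips are centred over the white bowl's foot, at wrist pixel (264,210). I expect contact at a TCP height of about 0.095, so I'll descend to 8 mm short of that.

>>> {"fn": "move_arm", "kwargs": {
  "commands": [
    [[1,0,0,12,0],[1,0,0,28,0],[1,0,0,42,0],[1,0,0,52,0],[1,0,0,57,0],[1,0,0,59,0],[1,0,0,60,0],[1,0,0,60,0]]
  ]
}}

```text
t: 13.52
tool_pos: [0.4601, 0.2154, 0.1024]
eef_rot: [[-0.972, 0.236, 0.0], [0.236, 0.972, 0.0], [-0.0, 0.0, -1.0]]
ft_force: [1.4, -0.3, -0.5]
gripper_width: 0.0001
```

>>> {"fn": "move_arm", "kwargs": {
  "commands": [
    [[1,0,0,2,0],[1,0,0,4,0],[1,0,0,5,0],[1,0,0,6,0]]
  ]
}}

```text
t: 14.02
tool_pos: [0.46, 0.2153, 0.0961]
eef_rot: [[-0.972, 0.236, 0.0], [0.236, 0.972, -0.0], [-0.0, -0.0, -1.0]]
ft_force: [0.4, -0.6, -1.0]
gripper_width: -0.0003
```

>>> {"fn": "move_arm", "kwargs": {
  "commands": [
    [[1,0,0,1,0],[1,0,0,2,0]]
  ]
}}

```text
t: 14.28
tool_pos: [0.46, 0.2153, 0.0942]
eef_rot: [[-0.972, 0.237, 0.0], [0.237, 0.972, -0.0], [-0.0, -0.0, -1.0]]
ft_force: [-0.6, -0.7, 2.7]
gripper_width: 0.0001
```

>>> {"fn": "move_arm", "kwargs": {
  "commands": [
    [[1,0,0,1,0],[1,0,0,2,0]]
  ]
}}

```text
t: 14.52
tool_pos: [0.46, 0.2153, 0.0922]
eef_rot: [[-0.972, 0.237, 0.0], [0.237, 0.972, 0.0], [-0.0, 0.0, -1.0]]
ft_force: [-0.2, -0.3, 3.8]
gripper_width: -0.0001
```

Contact came at about 0.095, as predicted. I'll push 5 mm more, then lift.

>>> {"fn": "move_arm", "kwargs": {
  "commands": [
    [[1,0,0,1,0],[1,0,0,2,0],[1,0,0,3,0],[1,0,0,4,0],[1,0,0,5,0],[1,0,0,5,0]]
  ]
}}

```text
t: 15.28
tool_pos: [0.4599, 0.2153, 0.0871]
eef_rot: [[-0.972, 0.237, -0.0], [0.237, 0.972, -0.0], [0.0, -0.0, -1.0]]
ft_force: [0.0, 1.1, 0.3]
gripper_width: 0.0003
```

>>> {"fn": "move_arm", "kwargs": {
  "commands": [
    [[1,0,0,-4,0],[1,0,0,-15,0],[1,0,0,-35,0],[1,0,0,-65,0],[1,0,0,-100,0],[1,0,0,-125,0],[1,0,0,-135,0]]
  ]
}}

```text
t: 16.15
tool_pos: [0.4604, 0.2155, 0.224]
eef_rot: [[-0.972, 0.237, 0.002], [0.237, 0.972, 0.001], [-0.001, 0.002, -1.0]]
ft_force: [-0.4, 0.4, -0.2]
gripper_width: 0.0001
```

```bash
python3 -c "
from h import *
todo('blue');snap('scene','sc12.png')
f=lambda n,r,c,w=60:cv2.resize(cv2.imread('pics/'+n)[r:r+w,c:c+w],(390,390),interpolation=cv2.INTER_NEAREST)
cv2.imwrite('pics/q2.png',np.hstack([f('scene0.png',175,277),f('sc12.png',175,277)]))"
```

```text
blue t 16.15 pos [0.4604 0.2155 0.224 ] w 0.0001 tool shift mm [-152.3 -456.5   73.4] F [-0.39  0.37 -0.2 ] z [ 0.002  0.001 -1.   ] [-49.  12.  23. 109.  -5.  60.  53.]
```

View pics/q2.png

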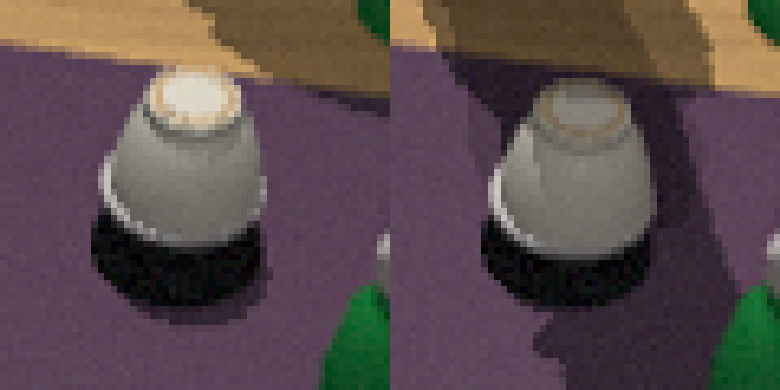

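The white bowl is down about 7–8 mm and upright. Next is the blue beaker.

>>> {"fn": "move_arm", "kwargs": {
  "commands": [
    [[1,-6,-18,-10,0],[1,-18,-54,-20,0],[1,-31,-94,-20,0],[1,-44,-134,-20,0],[1,-57,-174,-20,0],[1,-70,-214,-20,0],[1,-83,-254,-20,0],[1,-96,-294,-20,0],[1,-109,-334,-20,0],[1,-122,-368,-20,0]]
  ]
}}

```text
t: 17.45
tool_pos: [0.4904, -0.1736, 0.2419]
eef_rot: [[-0.971, 0.238, -0.001], [0.238, 0.971, -0.0], [0.001, -0.0, -1.0]]
ft_force: [0.5, 0.1, -0.5]
gripper_width: -0.0
```

```bash
python3 -c "
from h import *
todo('blue')"
```

```text
blue t 17.45 pos [ 0.4904 -0.1736  0.2419] w -0.0 tool shift mm [-31.4 -85.4  91.9] F [ 0.45  0.09 -0.5 ] z [-0.001 -0.    -1.   ] [-17.  14.  39. 107. -10.  63. 102.]
```

>>> {"fn": "move_arm", "kwargs": {
  "commands": [
    [[1,-12,-34,0,0],[1,-22,-62,10,0],[1,-29,-82,25,0],[1,-30,-88,40,0],[1,-30,-88,45,0],[1,-30,-88,45,0],[1,-30,-88,45,0]]
  ]
}}

```text
t: 18.32
tool_pos: [0.5001, -0.2632, 0.1978]
eef_rot: [[-0.972, 0.236, 0.001], [0.236, 0.972, -0.0], [-0.001, 0.0, -1.0]]
ft_force: [0.3, 0.1, 0.2]
gripper_width: 0.0
```

```bash
python3 -c "
from h import *
todo('blue');snap('wrist','w5.png');pair('13',240,230,150,142)"
```

```text
blue t 18.325 pos [ 0.5001 -0.2632  0.1978] w 0.0 tool shift mm [-0.5 -0.7 47.8] F [0.34 0.15 0.19] z [ 0.001 -0.    -1.   ] [ -6.  23.  39. 103. -16.  60. 116.]
```

View pics/w5.png

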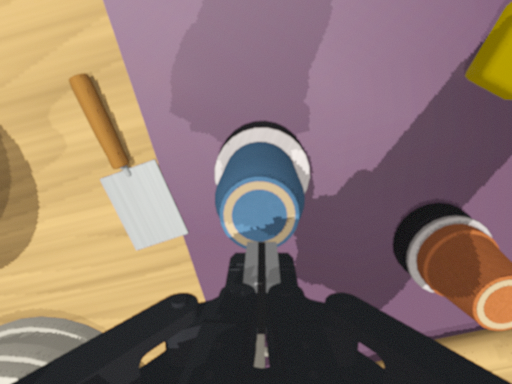

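View pics/p13.png

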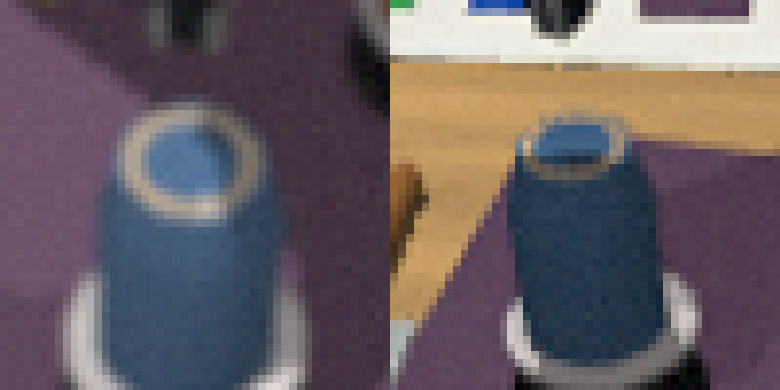

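The fingertips are aligned over the blue foot, at wrist pixel (259,212). I expect contact at a TCP height of about 0.135.

>>> {"fn": "move_arm", "kwargs": {
  "commands": [
    [[1,0,0,12,0],[1,0,0,28,0],[1,0,0,41,0],[1,0,0,49,0],[1,0,0,53,0],[1,0,0,54,0],[1,0,0,55,0],[1,0,0,55,0]]
  ]
}}

```text
t: 19.48
tool_pos: [0.4999, -0.2637, 0.1425]
eef_rot: [[-0.972, 0.236, 0.0], [0.236, 0.972, -0.0], [-0.0, -0.0, -1.0]]
ft_force: [0.1, -0.8, 0.0]
gripper_width: 0.0001
```

>>> {"fn": "move_arm", "kwargs": {
  "commands": [
    [[1,0,0,2,0],[1,0,0,4,0],[1,0,0,5,0],[1,0,0,6,0]]
  ]
}}

```text
t: 19.98
tool_pos: [0.4998, -0.2637, 0.1362]
eef_rot: [[-0.972, 0.237, -0.0], [0.237, 0.972, -0.0], [0.0, -0.0, -1.0]]
ft_force: [-0.5, -0.1, 0.4]
gripper_width: -0.0004
```

>>> {"fn": "move_arm", "kwargs": {
  "commands": [
    [[1,0,0,1,0],[1,0,0,2,0]]
  ]
}}

```text
t: 20.23
tool_pos: [0.4999, -0.2638, 0.1343]
eef_rot: [[-0.972, 0.237, 0.0], [0.237, 0.972, -0.0], [-0.0, -0.0, -1.0]]
ft_force: [-1.0, 0.2, 2.0]
gripper_width: 0.0002
```

>>> {"fn": "move_arm", "kwargs": {
  "commands": [
    [[1,0,0,1,0],[1,0,0,2,0]]
  ]
}}

```text
t: 20.48
tool_pos: [0.4998, -0.2637, 0.1322]
eef_rot: [[-0.972, 0.237, 0.0], [0.237, 0.972, -0.0], [-0.0, -0.0, -1.0]]
ft_force: [0.3, -0.2, 1.1]
gripper_width: 0.0001
```

>>> {"fn": "move_arm", "kwargs": {
  "commands": [
    [[1,0,0,1,0],[1,0,0,2,0],[1,0,0,3,0],[1,0,0,4,0],[1,0,0,5,0],[1,0,0,5,0]]
  ]
}}

```text
t: 21.22
tool_pos: [0.4997, -0.2637, 0.1271]
eef_rot: [[-0.972, 0.237, -0.0], [0.237, 0.972, -0.0], [0.0, -0.0, -1.0]]
ft_force: [0.6, -0.4, -0.7]
gripper_width: -0.0004
```

>>> {"fn": "move_arm", "kwargs": {
  "commands": [
    [[1,0,0,-4,0],[1,0,0,-15,0],[1,0,0,-35,0],[1,0,0,-65,0],[1,0,0,-95,0],[1,0,0,-115,0],[1,0,0,-125,0],[1,0,0,-125,0]]
  ]
}}

```text
t: 22.22
tool_pos: [0.5, -0.2637, 0.2527]
eef_rot: [[-0.972, 0.236, 0.001], [0.236, 0.972, -0.0], [-0.001, 0.0, -1.0]]
ft_force: [1.1, 0.4, -0.0]
gripper_width: 0.0001
```

```bash
python3 -c "
from h import *
todo('blue');snap('scene','sc14.png');snap('side','s14.png')
f=lambda n,r,c,w=60:cv2.resize(cv2.imread('pics/'+n)[r:r+w,c:c+w],(390,390),interpolation=cv2.INTER_NEAREST)
cv2.imwrite('pics/q3.png',np.hstack([f('scene0.png',155,140),f('sc14.png',155,140)]))
a=cv2.imread('pics/s14.png')[145:315,200:350];b=cv2.imread('pics/sc14.png')[150:280,130:360]
cv2.imwrite('pics/q4.png',np.hstack([cv2.resize(a,(335,380)),cv2.resize(b,(460,380))]))"
```

```text
blue t 22.225 pos [ 0.5    -0.2637  0.2527] w 0.0001 tool shift mm [-5.000e-01 -1.000e-01  1.027e+02] F [ 1.13  0.41 -0.02] z [ 0.001 -0.    -1.   ] [ -8.  19.  41. 100. -14.  66. 113.]
```

View pics/q3.png

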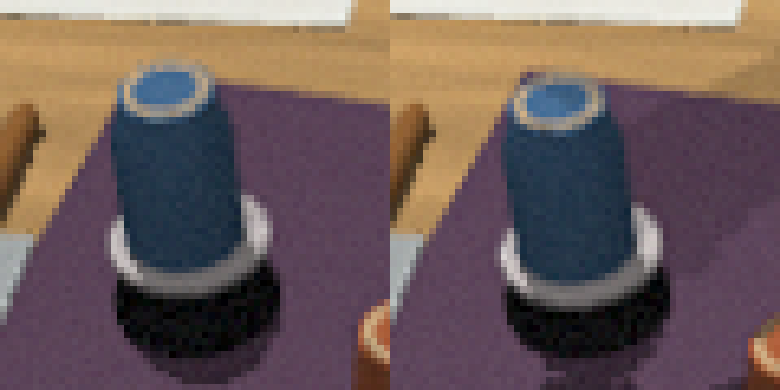

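View pics/q4.png

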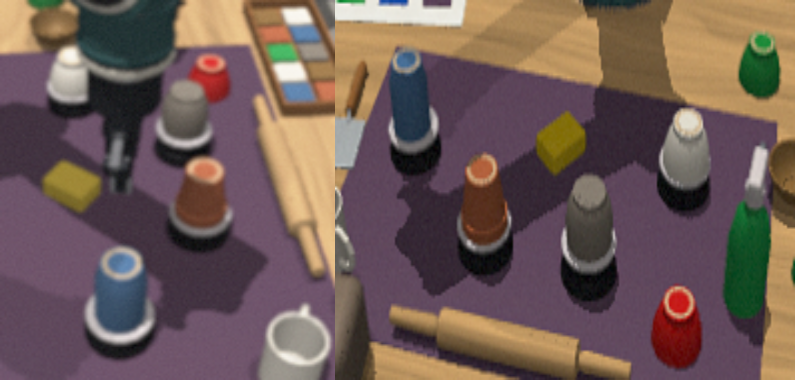

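All three plates have sunk, the pots stand upright and centred, and the raw pot and bystanders look unmoved. The tool is clear, so I'm handing in.

```bash
python3 -c "
from h import *
print(env.hand_in())"
```

```text
the job is handed in; nothing more can be done
None
```

I tapped the terracotta pot, then the white bowl, then the blue beaker with the shut fingertips, and handed the job in at about 22 s. No verdict was reported.

- **Sinking:** each plate went down about 7–8 mm, judged from how far the arm travelled after contact. Foot shifts of about 2 px in the scene pictures agree. Wrist force readings during the pushes stayed below 4 N.
- **Last pictures:** all four pots look upright and centred. The raw pot and the bystanders in view looked unmoved by eye. The arm was clear of everything at hand-in.
- **Disagreement with the description:** contact came with the TCP about 15 mm below each foot, though the text says the fingertips stand 14 mm ahead of it. I found contact on the first pot by watching force and pictures in 1 mm steps, then used that offset for the other two.
- **Unexplained reading:** at the end of each push the vertical force read close to 0 N rather than the 2–3.5 N of plate resistance. The plates had visibly sunk, so I did not look into it.

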